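# Fit the switch handle to the microscope lamp unit and switch it on

### The job

Put the pointer-shaped switch handle onto the keyed shaft on top of the lamp power unit: press it lightly (never with more than 30 N) and turn it slowly until it drops fully home, then turn it clockwise until its nose points at the raised mark on the panel and let go. Leave everything else where it is.

Things in the scene. Friction and masses are not known exactly. Their poses are not given: they have to be found in the camera images.
- handle: the switch handle: loose black plastic block, upright on its open underside, 36 mm tall, about 70 g. 40 mm long (x -20 to 20 mm), 36 mm wide between parallel flat sides at y = +-18 mm (grip here), with a 12 mm wide nose out to x = +30 mm. A white line on top runs along the nose. Origin: centre of the underside, on the bore axis; x to the nose, z up
- pointer (a point): tip of the handle's nose at underside level, 30 mm from the bore axis along the handle's x (the nose itself starts 4 mm higher)
- bore (a point): mouth of the handle's bore, at the handle's origin and with its axes. The round blind bore is 16 mm across and 22 mm deep, with a keyway 6.5 mm wide over its whole depth on the nose (+x) side, reaching 14 mm from the axis
- unit: lamp power unit, a fixed white box 160 x 200 mm, 70 mm tall, black strip on its front. Origin: centre of its underside; x to its back, y to its left side, z up. Nothing on it stands taller than the shaft
- seat (a point): on the shaft axis at the top face of the round bezel (68 mm across, 74 mm above the bench): where the handle's origin is when fully home. Axes as the unit's; does not turn with the shaft. A handle at a wrong angle is centred by the shaft's top and stops on the key 13 mm above this point; once keyway and key agree within about 0.1 rad it can be pushed down to 0
- shaft_top (a point): top of the upright steel shaft, 20 mm above the seat; does not turn with it. Shaft 14 mm thick, top 3.5 mm tapered to 8 mm. A key 5 mm wide stands out to 11 mm from the axis, from the foot up to 13 mm. At the start the key is, seen from above, 0.4 to 1.4 rad counter-clockwise of the mark's direction; its angle is not measured
- mark (a point): the raised mark on the panel: black rib 12 x 4 x 3 mm (its centre, top face), 44 mm from the shaft axis towards the unit's front (-x of the seat). The shaft turns stiffly (0.1 N m, greased, stays where left; a handle pressed hard drags it along), from 0.5 rad clockwise of the mark to 2.0 rad counter-clockwise of it; there is no detent at the mark
- round_knob: bystander: plain round black knob, 38 mm across, 30 mm tall, no keyway. Origin: centre of its underside
- specimen: bystander: round black specimen mount with a small metal square on top, 32 mm across, 18 mm tall. Origin: centre of its underside
- eyepiece: bystander: upright eyepiece, 36 mm across, 48 mm tall. Origin: centre of its underside
- slide_box: bystander: flat blue slide box, 85 x 170 x 32 mm. Origin: centre of its underside
- pen: bystander: white and blue pen lying flat, 140 mm long, 10 mm thick. Origin: near its middle, at the bench
- dish: bystander: shallow white dish, 100 mm across, 18 mm tall. Origin: centre of its underside
Not all that is in view belongs to the job. What is shaped like the handle but green or turquoise is not meant.

How it is judged (in metres and radians):
On the way, in this order (a step that is already met when the one before it is completed fails the run):
1. the handle has dropped fully home on the shaft (z of handle in the frame of seat below 0.0025 m and horizontal distance between handle and seat below 0.004 m), for 0.2 s.
2. still home, its nose has been turned to the mark (all of step 1 and x of pointer in the frame of seat below -0.02 m and y of pointer in the frame of seat between -0.006 and 0.006 m), for 0.2 s.
At the end, for the whole second after the job is handed in: the handle sits upright and fully home on the shaft (underside within 2.5 mm of the bezel, axis within 4 mm), at rest, its nose tip within 6 mm sideways (about 11 degrees) of the line from the shaft to the mark (all of step 2 and angle between handle's own z axis and vertical below 0.08 rad and linear speed of handle below 0.01 m/s); the robot touches nothing.
It fails at once if before it is home, the handle presses on the unit or its shaft with more than 30 N (z of handle in the frame of seat above 0.003 m and contact force between handle and unit above 30 N).
It fails at once if once home, the handle's contacts with the unit and its shaft (pressing and turning, added up) pass 60 N, or the fingers press on the unit with more than 30 N (contact force between handle and unit above 60 N or contact force between the fingers and unit above 30 N).
It fails at once if a bystander (round knob, specimen, eyepiece, slide box, pen, dish) is moved by more than 20 mm (distance of any of round_knob, specimen, eyepiece, slide_box, pen, dish from where it was at the start of the episode above 0.02 m).
It also fails if it takes over 54 s, if anything falls off the work surface, if the arm or the gripper's body presses on something with over 40 N, if the wrist force passes 120 N, or if a joint passes its speed limit or range.

### The arm

A 6-joint arm with a two-finger parallel gripper is mounted at the origin on the work surface. World frame = base frame: x ahead of the robot, y to its left, z up, the work surface at z = 0. Lengths are in m, angles in degrees, forces in N, time in s.
With the tool pointing down it reaches from about 0.35 to 0.875 m from the base axis. Payload 4.2 kg.
Tool frame: the origin (TCP) lies midway between the tips of the shut fingers; the grasp point (between the pads) lies 19 mm behind it; z points along the fingers, y is the line along which they close (so a half turn about z gives the same grasp; the last joint's range is limited). The gripper opens to 87 mm and grips with 3 to 60 N. Pads are 19 mm wide; open, the fingers measure 117 mm over their backs; the gripper's body (75 mm by 190 mm) begins 51 mm behind the grasp point.
Start: joints at [-53.365, 22.042, 0.453, 0, -68.411, -14.817], TCP at [0.232, -0.58, 0.223] pointing down, gripper open.
Joint ranges: [-179.83, 179.83], [-69.29, 118.12], [-61.27, 80.66], [-181.25, 117.63], [-171.15, -9.14], [-177.46, 177.46]. Speed limits (degrees/s): [159.86, 159.86, 180, 180, 180, 180].

### API

Orientations are given as [roll, pitch, yaw] about the fixed x, y, z axes, in that order (R = Rz(yaw) Ry(pitch) Rx(roll)).
In Python, from workcell import env gives the robot as it stands. The module is installed in compiled form; this text tells all that it offers. Calls block until the motion is done:
- env.goto(position, orientation): joint-space move of the TCP to a pose.
- env.move_straight(position, rotation=None, rate=0.15, force_limit=None): straight line of the TCP; rotation=None keeps the orientation; rate is the mean speed in m/s. With force_limit (N) it stops when the force on the tool has changed by that much, and returns True; else False.
- env.set_joints(angles): joint-space move.
- env.gripper_to(opening, grasp_force=None): opening from 0.0 (shut) to 1.0 (fully open); grasp_force is the grip in N (None keeps the last); returns when the fingers have stopped.
- env.dwell(seconds).
- env.inverse_kinematics(position, orientation): joint angles nearest the present ones, or None.
- env.read_state(): the state.
- env.grab_frame(name): name is "scene" or "top" or "wrist"; returns a dict with "image" (420x560x3 uint8, blue, green, red), "fx", "fy", "cx", "cy" (pixels), "position" and "orientation" of the camera in the world. Camera axes: x right, y up, looking along -z (the intrinsics and any distortion apply to the point x, -y, -z); pixel columns grow to the right and rows downward; lengths in m; the calibration is good to about 2 mm. A picture is of the moment at which its call begins. There is no depth.
A pose or a line that the arm cannot do raises env.Unreachable and nothing moves.
- env.close_job(): hands the job in; it is judged then, once.
Trained networks look in a picture, given as the dict that the camera call returned (one of the last four; its "shot" number tells which), for a name from the list of things; names that differ only in an ending like _2 or _b are one class to them, and where a whole thing is asked for, a point or a joint stands for the part that bears it (a point fixed in the world has none). Each returns a list of dicts, best first, with "score" (0 to 1); they miss things now and then, are a little off and sometimes report something else, mostly with a low value. They report only what shows in the picture. A call takes as long as a camera call. They do not tell look-alikes from the thing itself.
- env.search_frame(picture, thing): "xyz" ([x, y, z] in m, in world coordinates, good to about 4 mm: the middle of the surface that is visible of it).
- env.trace(picture, thing): "mask" (420x560 bool, what is visible of it).
The state is a dict: "clock": time; "joint_positions": joint angles; "qvel": joint speeds; "joint_torque": joint torques, N m; "position": TCP position; "tool_rot": TCP orientation; "force": force on the tool from outside, world axes, zero at the start; "wrist_torque": the same for the moment, N m; "opening": opening from 0.0 (shut) to 1.0 (fully open); "finger_force": force on a finger pad.
Only numpy, scipy, OpenCV 4.12 (cv2) and the standard library are available. Lean on these libraries where they do the work, as an engineer would, in place of code of your own. Each camera call takes 0.05 s, during which the arm holds its last target. There are 200 camera calls.

## Working session

There is one attempt and no reset: what is moved stays moved. The work goes in short steps, each a Python script; the robot and the scene stay as the last script left them, time stands still between calls to the robot, and variables do not carry over. Pictures are saved under pics/ and viewed, at most 10 in all, crops included, and the job is handed in when it is done.

```bash
mkdir -p pics
cat > h.py <<'E'
import numpy as np, cv2
from workcell import env
from scipy.spatial.transform import Rotation as R
E
python3 - <<'E'
from h import *
for n in ["top","scene"]:
    p=env.grab_frame(n); cv2.imwrite(f"pics/{n}.png",p["image"])
    print(n,{k:p[k] for k in p if k!="image"})
    for t in ["handle","unit","mark","shaft_top","round_knob","specimen","eyepiece","slide_box","pen","dish"]:
        print(t,[(np.round(d["xyz"],3).tolist(),round(d["score"],2)) for d in env.search_frame(p,t)])
s=env.read_state();print(s)
E
```

```text
top {'fx': 541.1971292570399, 'fy': 541.1971292570399, 'cx': 269.74465801821947, 'cy': 211.6885115862651, 'position': array([ 0.34224224, -0.03797892,  1.65342646]), 'orientation': array([  8.34333895,  -0.47502178, -90.71695648]), 'shot': 1}
handle [([0.48, 0.161, 0.033], 0.77), ([0.488, 0.06, 0.035], 0.67), ([0.379, 0.078, 0.037], 0.63), ([0.461, 0.256, 0.036], 0.55), ([0.381, 0.187, 0.037], 0.48)]
unit [([0.605, -0.095, 0.068], 0.81), ([0.48, 0.162, 0.033], 0.69), ([0.779, -0.037, 0.008], 0.63)]
mark []
shaft_top [([0.601, -0.097, 0.071], 0.81)]
round_knob []
specimen [([0.543, 0.297, 0.021], 0.42)]
eyepiece [([0.762, 0.144, 0.047], 0.42)]
slide_box [([0.522, -0.534, 0.034], 0.84)]
pen []
dish [([0.615, 0.456, 0.01], 0.7)]
scene {'fx': 513.028380533729, 'fy': 513.028380533729, 'cx': 276.53179204105766, 'cy': 205.71242531199098, 'position': array([1.22967742, 0.93487988, 1.21232136]), 'orientation': array([ 46.04359986,   0.44469874, 145.53493677]), 'shot': 2}
handle [([0.468, 0.261, 0.037], 0.81), ([0.388, 0.198, 0.036], 0.76), ([0.482, 0.174, 0.029], 0.72), ([0.494, 0.067, 0.03],
[... 386 characters left out ...]
 0.69)]
{'clock': 1.1, 'joint_positions': array([-5.33669036e+01,  2.20407437e+01,  4.52671187e-01,  4.71828769e-04,
       -6.84125559e+01, -1.48159605e+01]), 'qvel': array([-0.07848489, -0.01732731,  0.13433193,  0.04585199, -0.10192903,
        0.04202711]), 'joint_torque': array([ 2.70388791e-04, -3.90477669e+01,  1.87623972e+01,  4.22455519e+00,
        1.54584821e-02, -7.74734218e-06]), 'position': array([ 0.23228025, -0.58020383,  0.22256148]), 'tool_rot': array([ 1.79999505e+02, -5.84833681e-04, -1.58182691e+02]), 'force': array([-0.27662545, -0.207757  ,  0.36881633]), 'wrist_torque': array([-0.00802989,  0.03692292,  0.00768758]), 'finger_force': 0.0, 'opening': 0.9961781187295075}
```

Run:
```python
import cv2
a=cv2.imread("pics/top.png");cv2.imwrite("pics/topcrop.png",cv2.resize(a[100:340,130:450],(800,600),interpolation=cv2.INTER_CUBIC))
```

```text
(no output)
```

View pics/topcrop.png

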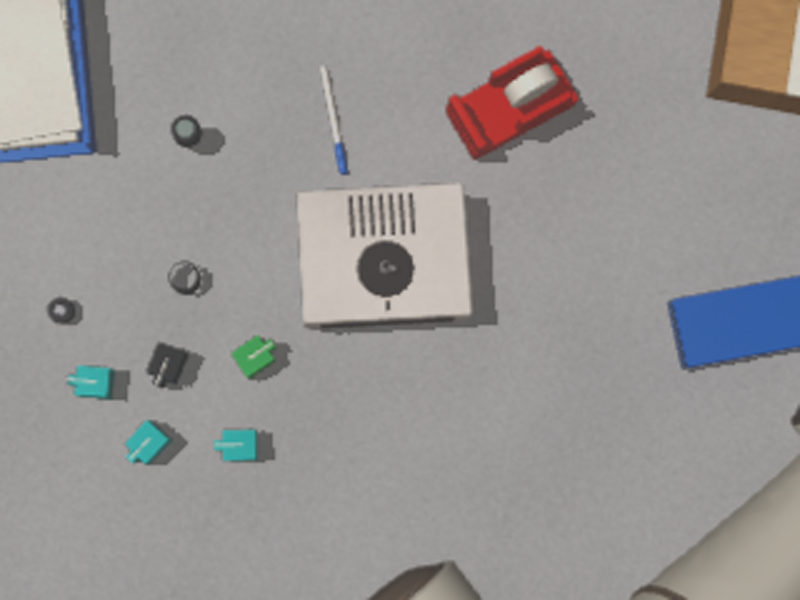

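View pics/scene.png

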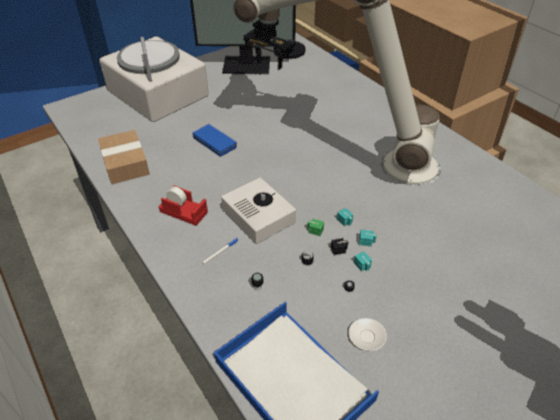

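Candidates (in the top crop) are the black block with a white line at (167,365), the green one at (255,357), and the turquoise ones at (92,382), (148,443) and (238,445). Other black items are the round knob at (185,278), the specimen at (62,310) and the eyepiece at (186,130). The only black pointer-shaped block is at (167,365), with its nose down-left. The unit's bezel is at (385,268) and the mark at (388,305). Next I check the choice with the wrist camera and look at the unit.

```bash
cat >> h.py <<'E'
def ray(p,u,v,z):
    """pixel -> world point on the plane of height z"""
    d=R.from_euler("xyz",p["orientation"],degrees=True).apply([(u-p["cx"])/p["fx"],-(v-p["cy"])/p["fy"],-1])
    return p["position"]+d*(z-p["position"][2])/d[2]
def proj(p,X):
    c=R.from_euler("xyz",p["orientation"],degrees=True).inv().apply(np.asarray(X)-p["position"])
    return p["cx"]-p["fx"]*c[...,0]/c[...,2], p["cy"]+p["fy"]*c[...,1]/c[...,2]
E
python3 - <<'E'
from h import *
import pickle
ims=[]
for n,pos,yaw in [("unit",[0.54,-0.09,0.30],-179),("handle",[0.45,0.17,0.25],160)]:
    env.goto(pos,[180,0,yaw]); p=env.grab_frame("wrist"); pickle.dump(p,open(f"{n}.pkl","wb")); ims.append(p["image"])
    print(n,p["position"],p["orientation"],env.read_state()["joint_positions"].round(1),env.read_state()["clock"])
    for t in ["handle","mark","shaft_top"]:
        print(t,[(np.round(d["xyz"],3).tolist(),round(d["score"],2)) for d in env.search_frame(p,t)])
for n,i in zip("uh",ims): cv2.imwrite(f"pics/w{n}.png",i)
E
```

```text
unit [ 0.45544791 -0.09303023  0.46207996] [-1.78059474e+01 -2.12360198e-02  9.09867928e+01] [  7.4  11.8  -2.9   0.  -75.3 -96.5] 3.25
handle [([0.476, 0.159, 0.036], 0.96), ([0.387, 0.186, 0.034], 0.92), ([0.484, 0.059, 0.035], 0.73), ([0.38, 0.071, 0.033], 0.66), ([0.459, 0.244, 0.038], 0.56)]
mark [([0.594, -0.096, 0.068], 0.85), ([0.544, 0.294, 0.015], 0.55)]
shaft_top [([0.589, -0.098, 0.068], 0.63)]
handle [0.37096512 0.19770326 0.41244165] [-1.78472327e+01 -2.66840703e-02  7.00377539e+01] [  40.     6.7  -16.3    0.   -66.9 -150.1] 4.5333
handle [([0.472, 0.168, 0.036], 0.89), ([0.384, 0.188, 0.031], 0.89), ([0.459, 0.255, 0.038], 0.79), ([0.378, 0.082, 0.036], 0.65), ([0.484, 0.069, 0.035], 0.6)]
mark [([0.625, -0.009, 0.068], 0.79)]
shaft_top [([0.623, -0.014, 0.066], 0.57)]
```

View pics/wu.png

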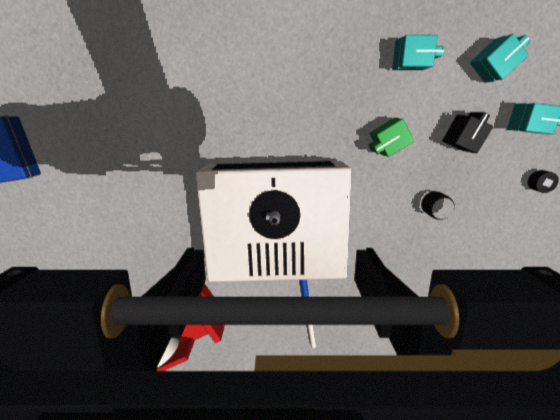

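View pics/wh.png

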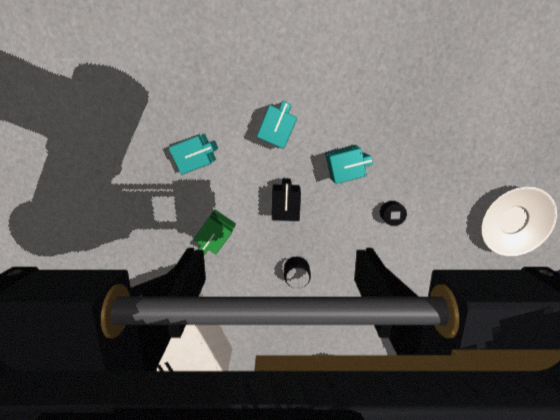

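The wrist view confirms the black block at (287,200), nose up with its white line at (287,180). In the other view the bezel is at (274,214) and the mark at (274,182). I now fit poses from silhouettes.

```bash
cat >> h.py <<'E'
from scipy.optimize import minimize
def prism(poly,z0,z1): return np.array([[x,y,z] for x,y in poly for z in (z0,z1)],float)/1000
HANDLE=[prism([(-20,-18),(20,-18),(20,18),(-20,18)],0,36),prism([(18,-6),(30,-6),(30,6),(18,6)],4,36)]
UNIT=[prism([(-80,-100),(80,-100),(80,100),(-80,100)],0,70)]
def render(p,parts,x,y,yaw,z=0,S=4):
    m=np.zeros((420*S,560*S),np.uint8)
    for P in parts:
        uv=np.stack(proj(p,R.from_euler("z",yaw).apply(P)+[x,y,z]),1)
        cv2.fillConvexPoly(m,cv2.convexHull((uv*S+S/2).round().astype(np.int32)),1)
    return cv2.resize(m.astype(np.float32),(560,420),interpolation=cv2.INTER_AREA)
def fit(p,mask,parts,x0,z=0):
    M=mask.astype(np.float32)
    f=lambda q:np.abs(render(p,parts,q[0],q[1],q[2],z)-M).sum()/M.sum()
    r=min((minimize(f,x0,method="Nelder-Mead",options=dict(initial_simplex=np.array(x0)+np.array([[0,0,0],[s,0,0],[0,s,0],[0,0,a]]),xatol=1e-5)) for s in(.006,-.006) for a in(.15,-.15)),key=lambda r:r.fun)
    return r.x,r.fun
E
cat > m.py <<'E'
from h import *
import pickle
for n in ["handle","unit"]:
    p=env.grab_frame("top") if 0 else pickle.load(open(f"{n}.pkl","rb"))
    g=p["image"].astype(int).max(2)
    if n=="handle":
        m=(g<70).astype(np.uint8); k,l,st,c=cv2.connectedComponentsWithStats(m)
        i=min(range(1,k),key=lambda i:np.hypot(*(c[i]-[287,203]))+(1e3 if st[i,4]<200 else 0))
        b=cv2.morphologyEx((l==i).astype(np.uint8),cv2.MORPH_CLOSE,np.ones((7,7)))
        print(st[i],fit(p,b,HANDLE,[.472,.165,np.radians(160)]))
        # white line ends on the top face
        w=((g>150)&(cv2.dilate(b,np.ones((9,9)))>0)); v,u=np.nonzero(w)
        q=np.array([ray(p,a,c_,.036)[:2] for a,c_ in zip(u,v)]); d=np.linalg.svd(q-q.mean(0))[2][0]
        print("line",len(q),q.mean(0),np.degrees(np.arctan2(d[1],d[0])))
        mt=[d["mask"] for d in env.trace(p,"handle")] if 0 else None
    else:
        m=(g<75).astype(np.uint8); k,l,st,c=cv2.connectedComponentsWithStats(m)
        for i in range(1,k):
            if st[i,4]>15 and 200<c[i][0]<350 and 160<c[i][1]<280:
                cnt=max(cv2.findContours((l==i).astype(np.uint8),0,1)[0],key=len); e=cv2.minAreaRect(cnt)
                if st[i,4]>1000: e=cv2.fitEllipse(cv2.convexHull(cnt))
                print(st[i],c[i],[np.round(x,2) for x in e],ray(p,*e[0],.074).round(4))
        b=(g>150).astype(np.uint8); k,l,st,c=cv2.connectedComponentsWithStats(b)
        i=l[200,230]; hull=cv2.convexHull(max(cv2.findContours((l==i).astype(np.uint8),0,1)[0],key=len)); print(st[i])
        r=cv2.minAreaRect(hull); print("top rect",r,ray(p,*r[0],.07))
        print([ray(p,*x,.07)[:2].round(4) for x in cv2.boxPoints(r)])
E
python3 m.py
```

```text
[ 270  178   31   43 1017] (array([0.47998826, 0.16544693, 2.76427684]), np.float64(0.056582506746053696))
line 374 [0.47760519 0.17511949] -26.199902266842322
[196 159  12  10  52] [201.40384615 162.96153846] [array([201.44, 162.24]), array([ 7.37, 11.83]), np.float64(59.04)] [ 0.5181 -0.1889  0.074 ]
[211 158 124  13 883] [273.08607022 164.45753114] [array([272.44, 163.68]), array([ 10.06, 123.08]), np.float64(88.71)] [ 0.5184 -0.1006  0.074 ]
[272 179   3   8  22] [273.         182.18181818] [array([273. , 182.5]), array([7., 2.]), np.float64(90.0)] [ 0.5423 -0.0997  0.074 ]
[ 249  191   51   48 1815] [274.1261708  214.06060606] [array([274.06, 214.16]), array([47.52, 50.24]), np.float64(100.88)] [ 0.5846 -0.0978  0.074 ]
[283 243   4  32  67] [284.52238806 258.67164179] [array([284.55, 258.5 ]), array([31.02,  2.13]), np.float64(88.09)] [ 0.6484 -0.0827  0.074 ]
[292 243   3  31  79] [293.15189873 256.70886076] [array([293., 258.]), array([30.,  2.]), np.float64(90.0)] [ 0.6475 -0.0711  0.074 ]
[301 243   3  31  81] [301.85185185 259.40740741] [array([302., 258.]), array([30.,  2.]), np.float64(90.0)] [ 0.6473 -0.0588  0.074 ]
[248 244   4  32  74] [249.85135135 258.67567568] [array([249.91, 259.48]), array([31.12,  2.35]), np.float64(86.63)] [ 0.6507 -0.1302  0.074 ]
[257 244   4  31  77] [258.53246753 258.72727273] [array([258.52, 259.  ]), array([30.11,  2.35]), np.float64(87.14)] [ 0.6498 -0.1184  0.074 ]
[266 244   4  31  71] [267.18309859 258.57746479] [array([267.24, 258.99]), array([30.06,  2.3 ]), np.float64(87.51)] [ 0.6496 -0.1064  0.074 ]
[275 244   3  31  71] [275.88732394 259.54929577] [array([276., 259.]), array([30.,  2.]), np.float64(90.0)] [ 0.6494 -0.0944  0.074 ]
[  141     0   419   296 91276]
top rect ((350.0, 147.5), (295.0, 418.0), 90.0) [ 0.49732684 -0.00491992  0.07      ]
[array([ 0.3439, -0.2449]), array([0.336, 0.208]), array([0.7019, 0.315 ]), array([ 0.7121, -0.2884])]
```

```bash
cat > m2.py <<'E'
from h import *
def handle_fit(p,x0):
    g=p["image"].astype(int).max(2); m=(g<75).astype(np.uint8); k,l,st,c=cv2.connectedComponentsWithStats(m)
    uv=np.array(proj(p,np.array([x0[0],x0[1],.02])))
    i=min(range(1,k),key=lambda i:np.hypot(*(c[i]-uv))+(1e3 if st[i,4]<400 else 0))
    b=cv2.morphologyEx((l==i).astype(np.uint8),cv2.MORPH_CLOSE,np.ones((9,9)))
    return fit(p,b,HANDLE,x0),st[i],b
def bezel(p,x0):
    g=p["image"].astype(int).max(2); m=(g<75).astype(np.uint8); k,l,st,c=cv2.connectedComponentsWithStats(m)
    uv=np.array(proj(p,np.array([x0[0],x0[1],.074])))
    i=min(range(1,k),key=lambda i:np.hypot(*(c[i]-uv))+(1e3 if st[i,4]<150 else 0))
    cnt=cv2.convexHull(max(cv2.findContours((l==i).astype(np.uint8),0,1)[0],key=len))[:,0]
    q=np.array([ray(p,*x,.074)[:2] for x in cnt]); (cx,cy),r=cv2.minEnclosingCircle((q*1e3).astype(np.float32))
    e=cv2.fitEllipse(cnt); return [cx/1e3,cy/1e3],r,ray(p,*e[0],.074)[:2],st[i]
E
python3 - <<'E'
from m2 import *
import pickle
u=pickle.load(open("unit.pkl","rb")); print(u["fx"],bezel(u,[.585,-.098]))
t=env.grab_frame("top"); print("top",bezel(t,[.59,-.098])); print(handle_fit(t,[.48,.165,2.76])[:2])
env.goto([.48,.165,.16],[180,0,158.4]); p=env.grab_frame("wrist"); f=handle_fit(p,[.48,.165,2.76]); print(f[:2],env.read_state()["clock"])
o=p["image"].copy(); r=render(p,HANDLE,*f[0][0]); cv2.drawContours(o,cv2.findContours((r>.5).astype(np.uint8),0,1)[0],-1,(0,0,255),1); cv2.imwrite("pics/hfit.png",o)
E
```

```text
312.2627885023189 ([0.5853421630859375, -0.0979289321899414], 33.23257827758789, array([ 0.58455828, -0.09784878]), array([ 249,  191,   51,   48, 1815], dtype=int32))
top ([0.5862185668945312, -0.09614115142822266], 30.51601791381836, array([ 0.58603829, -0.09603031]), array([274, 198,  21,  20, 263], dtype=int32))
((array([0.46154321, 0.17030864, 3.08808642]), np.float64(0.7946767807006836)), array([ 173,  234,   47,   40, 1032], dtype=int32))
((array([0.48059542, 0.16609613, 2.7674577 ]), np.float64(0.04787874594330788)), array([ 263,  168,   39,   55, 1719], dtype=int32)) 5.25
```

View pics/hfit.png

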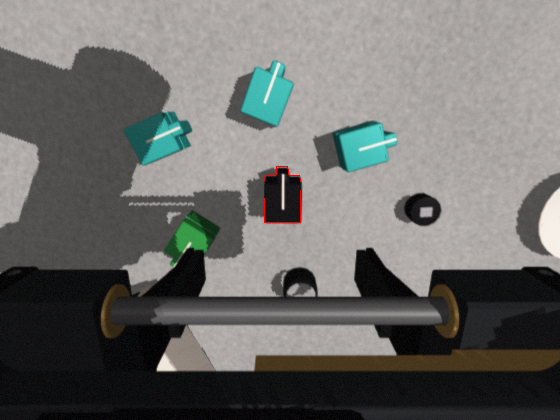

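The red model outline matches the black block at (283,195), so the pose is good. I measure the bezel from the same relative viewpoint, then grasp.

Run:
```python
from m2 import *
env.goto([.586,-.0975,.234],[180,0,182.6]); p=env.grab_frame("wrist"); print(bezel(p,[.586,-.0975])); cv2.imwrite("pics/bz.png",p["image"])
g=p["image"].astype(int).max(2); k,l,st,c=cv2.connectedComponentsWithStats((g<75).astype(np.uint8))
for i in range(1,k):
    if 15<st[i,4]<3000: print(st[i],ray(p,*c[i],.072)[:2].round(4))
x,y,a=.4806,.1661,158.56
env.goto([x,y,.10],[180,0,a]); env.move_straight([x,y,.006],rate=.08,force_limit=15)
print(env.read_state()["position"]); env.gripper_to(0.0,35)
s=env.read_state(); print(s["position"],s["tool_rot"],s["opening"],s["finger_force"],s["force"])
env.move_straight([x,y,.15],rate=.15); s=env.read_state(); print(s["position"],s["opening"],s["finger_force"],s["force"],s["clock"])
```

```text
([0.5855131225585938, -0.09767594909667969], 33.23519515991211, array([ 0.58456859, -0.09775814]), array([ 249,  163,   62,   60, 2818], dtype=int32))
[70  0  8  8 28] [ 0.4189 -0.2911]
[81  0  6  5 19] [ 0.417  -0.2816]
[109   0  10  10  34] [ 0.4173 -0.2547]
[419   0  58  23 598] [0.4103 0.0417]
[ 518    0   42   41 1040] [0.4122 0.1326]
[76  6  8 10 34] [ 0.4239 -0.286 ]
[85  8  8  8 22] [ 0.4239 -0.2786]
[84 11 25 17 89] [ 0.4307 -0.2718]
[109  13   7   9  31] [ 0.4288 -0.2575]
[107  23   8   6  18] [ 0.4348 -0.2604]
[87 33 10  6 25] [ 0.4435 -0.2782]
[ 480   75   70   51 2280] [0.4818 0.128 ]
[384  81  50  46 590] [0.4899 0.0219]
[395  88   6   6  18] [0.4777 0.012 ]
[480  90   8   9  29] [0.4765 0.0968]
[109  92   7  12  33] [ 0.4974 -0.2643]
[194  93  10   8  26] [ 0.4914 -0.1812]
[10 98  5  8 20] [ 0.5054 -0.3639]
[67 99 13  7 39] [ 0.503  -0.3046]
[175  99  30  35 206] [ 0.5124 -0.1899]
[ 83 101   9  15  48] [ 0.5083 -0.2909]
[211 102   8  10  22] [ 0.5007 -0.1656]
[ 32 104   8  10  34] [ 0.5106 -0.3415]
[ 98 104   7   7  23] [ 0.5068 -0.2778]
[194 108   7   6  19] [ 0.5057 
[... 819 characters left out ...]
   8  25] [ 0.5613 -0.2022]
[ 249  163   62   60 2818] [ 0.585  -0.0977]
[452 174  37  33 533] [0.5697 0.0995]
[246 229   5  38 119] [ 0.6511 -0.1304]
[257 229   4  38 118] [ 0.6507 -0.1184]
[268 229   3  38 114] [ 0.6502 -0.1065]
[278 229   4  39 125] [ 0.6494 -0.0943]
[289 229   3  39 115] [ 0.6493 -0.0827]
[299 229   4  39 120] [ 0.6488 -0.0707]
[309 229   5  39 125] [ 0.6486 -0.0588]
[0.48096246 0.16635642 0.00649012]
[0.48061666 0.16615496 0.00597883] [1.79996741e+02 1.33795889e-03 1.58561171e+02] 0.4096397004236704 34.99996022321284 [ 0.52554492  0.19815169 -0.52560209]
[0.47988837 0.16569555 0.14902347] 0.41140082107275844 34.999872548505664 [ 0.0185471  -0.72126449 -0.11265756] 10.95
```

View pics/bz.png

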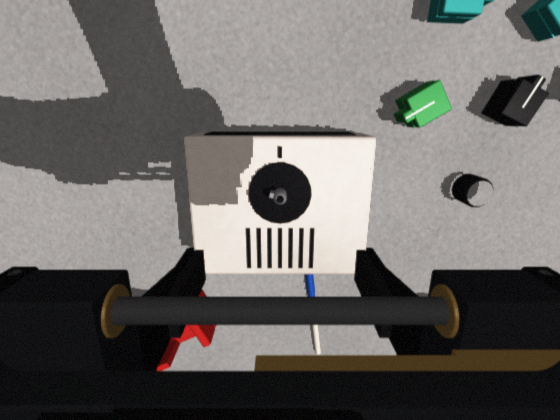

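The handle is held (opening 0.41, about 36 mm). The bezel is at (280,193), the mark at (279,152), and the key seems to show as a light spot at (270,190), roughly 0.95 rad counter-clockwise. Next I lower the handle onto the shaft at +1.4 rad.

```bash
cat >> h.py <<'E'
S=np.array([.585,-.0976]); MARK=182.6
def st(tag=""):
    s=env.read_state(); print(tag,"p",(s["position"]*1e3).round(2),"yaw",s["tool_rot"][2].round(1),"F",s["force"].round(1),"T",s["wrist_torque"].round(2),"t",round(s["clock"],1),flush=True); return s
E
python3 - <<'E'
from h import *
a=MARK+80
env.goto([*S,.150],[180,0,a]); st()
env.move_straight([*S,.112],rate=.08); st("pre")
print(env.move_straight([*S,.090],rate=.02,force_limit=6)); st("press")
env.dwell(.3); st()
E
```

```text
p [584.91 -97.33 149.82] yaw -97.4 F [-0.6 -0.6 -1.4] T [-0.    0.13 -0.02] t 13.0
pre p [585.29 -97.63 112.11] yaw -97.4 F [ 0.1 -0.2 -0.2] T [0.04 0.02 0.01] t 13.6
False
press p [585.03 -97.61  90.09] yaw -97.4 F [-0.1  0.4 -1.3] T [0.06 0.09 0.  ] t 14.8
 p [585.06 -97.61  90.09] yaw -97.4 F [-0.   0.2 -0.6] T [ 0.07  0.07 -0.03] t 15.2
```

Run:
```python
from h import *
for z in (.087,.084,.0805,.0785):
    r=env.move_straight([*S,z],rate=.02,force_limit=6); st(r)
    if r: break
```

```text
False p [585.   -97.57  86.79] yaw -97.4 F [ 0.1 -0.3 -0.3] T [ 0.05 -0.02  0.05] t 15.4
False p [585.   -97.56  83.81] yaw -97.4 F [ 0.8 -0.1 -0.7] T [ 0.13 -0.09 -0.01] t 15.8
False p [584.98 -97.57  80.33] yaw -97.4 F [ 0.7  0.2 -1.7] T [ 0.14 -0.09  0.04] t 16.1
False p [585.27 -97.65  80.  ] yaw -97.4 F [-1.2  1.   7.3] T [0.29 0.73 0.01] t 16.3
```

It slid to bezel level (TCP z 80.0 mm) with contact only there, so it looks keyed already. I turn clockwise in small steps, and the torque should confirm it.

Run:
```python
from h import *
env.move_straight([*S,.0800],rate=.02); env.dwell(.4); st("rest")
for d in range(75,-1,-5):
    env.move_straight([*S,.0800],rotation=[180,0,MARK+d],rate=.02); s=st(d)
    if np.linalg.norm(s["force"])>20: print("stop"); break
```

```text
rest p [585.01 -97.6   79.99] yaw -97.4 F [0.4 0.7 1.5] T [0.15 0.11 0.05] t 17.0
75 p [585.51 -97.59  80.04] yaw -102.3 F [ 1.5  0.8 -0.2] T [ 0.09 -0.35  0.01] t 17.2
70 p [586.2  -97.57  80.14] yaw -107.2 F [ 4.4  0.4 -1.7] T [ 0.01 -1.1   0.04] t 17.5
65 p [586.82 -97.6   80.3 ] yaw -112.2 F [ 4.8 -0.7 -2.7] T [-0.13 -1.47  0.04] t 17.7
60 p [586.76 -97.67  80.27] yaw -117.2 F [ 6.  -0.6 -2.1] T [-0.22 -1.44  0.08] t 18.0
55 p [586.68 -97.72  80.28] yaw -122.2 F [ 4.3 -1.3 -1.9] T [-0.29 -1.52  0.04] t 18.2
50 p [586.6  -97.78  80.31] yaw -127.2 F [ 5.4 -1.8 -1.9] T [-0.36 -1.39  0.09] t 18.5
45 p [586.48 -97.84  80.29] yaw -132.2 F [ 4.8 -1.8 -1.7] T [-0.45 -1.45  0.05] t 18.7
40 p [586.35 -97.94  80.33] yaw -137.1 F [ 5.3 -2.1 -1.2] T [-0.53 -1.38  0.1 ] t 19.0
35 p [586.15 -97.99  80.32] yaw -142.1 F [ 4.9 -1.9 -1.6] T [-0.66 -1.41  0.1 ] t 19.2
30 p [585.97 -98.01  80.33] yaw -147.1 F [ 2.8 -2.3 -2.3] T [-0.67 -1.4   0.09] t 19.5
25 p [585.81 -98.05  80.35] yaw -152.0 F [ 4.4 -2.7 -0.6] T [-0.84 -1.37  0.07] t 19.7
20 p [585.63 -98.06  80.36] yaw -157.0 F [ 4.2 -2.6 -1.2] T [-0.92 -1.27  0.04] t 20.0
15 p [585.45 -98.    80.33] yaw -162.0 F [ 4.3 -3.5 -0.6] T [-1.05 -1.26  0.13] t 20.2
10 p [585.35 -97.96  80.33] yaw -167.0 F [ 3.8 -3.3 -0.4] T [-0.98 -1.21  0.08] t 20.5
5 p [585.24 -97.9   80.31] yaw -172.0 F [ 4.5 -4.2 -0. ] T [-1.13 -1.26  0.01] t 20.7
0 p [585.15 -97.81  80.28] yaw -177.0 F [ 3.5 -3.9  1.5] T [-1.08 -1.01  0.04] t 21.0
```

Run:
```python
from h import *
print(env.move_straight([*S,.0790],rotation=[180,0,MARK],rate=.02,force_limit=8)); env.dwell(.4); st()
env.gripper_to(0.9); st("open")
env.move_straight([*S,.20],rate=.12); p0=[S[0]-.03,S[1],.234]
env.goto([S[0]+.01,S[1],.234],[180,0,MARK]); p=env.grab_frame("wrist")
g=p["image"].copy(); 
b=((g.astype(int).max(2)<75)).astype(np.uint8); x=[*S,np.radians(MARK)]
r=(render(p,HANDLE,*x,z=.074)>.5).astype(np.uint8)
o=g.copy(); cv2.drawContours(o,cv2.findContours(r,0,1)[0],-1,(0,0,255),1)
cv2.imwrite("pics/end.png",cv2.resize(np.hstack([g[110:260,200:360],o[110:260,200:360]]),(800,375),interpolation=cv2.INTER_NEAREST)); st()
```

```text
False
 p [585.13 -97.84  79.97] yaw -177.2 F [ 2.1 -2.9  5. ] T [-0.99 -0.63  0.15] t 21.6
open p [584.98 -97.6   79.01] yaw -177.4 F [-0.3 -0.2 -0.5] T [-0.01 -0.06 -0.01] t 22.6
 p [595.04 -97.46 233.62] yaw -177.4 F [-0.3 -0.5 -0.6] T [-0.   -0.    0.02] t 24.1
```

View pics/end.png

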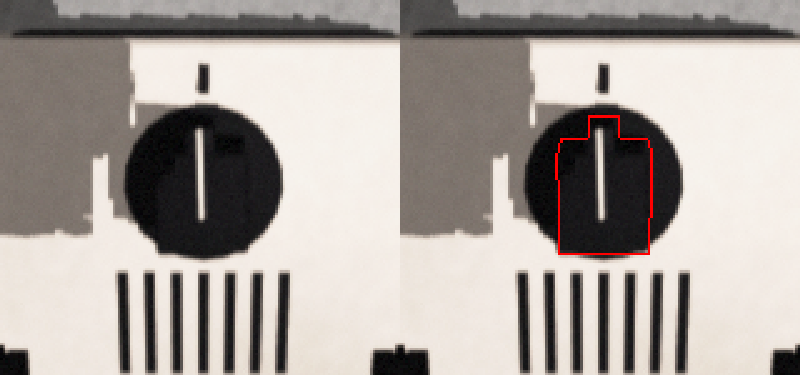

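The handle sits on the shaft inside the home-height outline, and its white line at (200,175) points at the mark at (203,78). Handing in.

```bash
python3 -c "
from h import *
print(env.close_job())"
```

```text
the job is handed in; nothing more can be done
None
```

The handle looks fully home on the shaft with its nose at the mark, and the gripper is clear. I handed the job in at about 24 s with no verdict returned; the handle dropped in at the first angle tried, so no turning search was needed.

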